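# Find the jamming ball valve on the gas manifold

### The arm

A 7-joint arm with a two-finger parallel gripper is mounted at the origin on the work surface. World frame = base frame: x ahead of the robot, y to its left, z up, the work surface at z = 0. Lengths are in m, angles in rad, forces in N, time in s.
With the tool pointing down it reaches from about 0.425 to 0.825 m from the base axis. Payload 3.6 kg.
Tool frame: the origin (TCP) lies where the fingers leave the gripper's body, on its centre line; the fingertips stand 73 mm ahead of it and the grasp point (between the pads) lies 54 mm ahead of it; x points along the fingers, y is the direction in which the jaws open and shut, and the axes are right-handed (so a half turn about x gives the same grasp; the last joint's range is limited). The gripper opens to 85 mm and grips with 20 to 120 N. Pads are 22 mm wide; open, the fingers measure 114 mm over their backs; the gripper's body (76 mm by 85 mm) begins 54 mm behind the grasp point. The pads swing forward as they close: fully open they stand 13 mm farther back than shut.
Start: joints at [-0.026, 0.615, -0.013, 1.423, 0.008, 1.103, -0.04], TCP at [0.65, 0, 0.304] pointing down, gripper open.
Joint ranges: [-3.12, 3.12], [-0.3, 2.06], [-1.34, 1.32], [0.26, 2.42], [-1.36, 4.5], [0.01, 1.98], [-2.84, 2.84]. Speed limits (rad/s): [2.79, 2.79, 3.14, 3.14, 3.14, 3.14, 3.14].

### API

Orientations are given as a unit quaternion [x, y, z, w].
In Python, from station import arm, snapshot, camera_info, ticket gives the robot as it stands. Calls block until the motion is done:
- arm.movep(position, orientation): joint-space move of the TCP to a pose.
- arm.line_to(position, velocity=0.15, ori=None): straight line of the TCP; ori=None keeps the orientation; velocity is the mean speed in m/s.
- arm.move_j(angles): joint-space move.
- arm.move_gripper(opening, effort=None): opening from 0.0 (shut) to 1.0 (fully open); effort is the grip in N (None keeps the last); returns when the fingers have stopped.
- arm.pause(seconds).
- arm.ik(position, orientation): joint angles nearest the present ones, or None.
- snapshot(name): name is "scene" or "side" or "wrist"; returns the picture (400x640x3 uint8, blue, green, red); there is no depth.
- camera_info(name): a dict with "fx", "fy", "cx", "cy" (pixels), "R" (3x3) and "t" (3): a world point X has camera coordinates R X + t; the wrist camera has in their place "T_tool_cam" (4x4, takes a point from camera to tool coordinates, whose origin is the TCP and whose axes are the tool frame's). Camera axes: x right, y down, z forward; pixel columns grow to the right and rows downward; lengths in m; the calibration is good to about 2 mm. A picture is of the moment at which its call begins: read the wrist's pose just before it. camera_info takes no time and is no camera call.
A pose or a line that the arm cannot do raises arm.MotionError and nothing moves.
- ticket.finish_job(): hands the job in, once; it reports no verdict.
Readings, each from a call of its own:
- arm.read_time(): time.
- arm.read_joint_positions(): joint angles.
- arm.read_dq(): joint speeds.
- arm.read_effort(): joint torques, N m.
- arm.read_tool_pos(): TCP position.
- arm.read_eef_rot(): TCP orientation.
- arm.read_ft_force(): force on the tool from outside, world axes, zero at the start.
- arm.read_wrist_torque(): the same for the moment, N m.
- arm.read_opening(): opening from 0.0 (shut) to 1.0 (fully open).
Only numpy, scipy, OpenCV 4.12 (cv2) and the standard library are available. Lean on these libraries where they do the work, as an engineer would, in place of code of your own. Each camera call takes 0.05 s, during which the arm holds its last target.

### The job

Before this gas manifold is purged, feel its three ball valves: with closed fingers push each black lever round from closed towards fully open, lightly, never pressing on a lever with more than 25 N, because one of them jams part-way (another may run stiff and yet be sound). Leave the two sound valves fully open at their stops; when all three have been tried, push the jammed one back until it is fully closed. Leave everything else on the bench where it is.

Things in the scene. Friction and masses are not known exactly. Their poses are not given: they have to be found in the camera images.
- manifold: gas manifold fixed to the bench: plate 190 x 500 x 8 mm, square header bar along its far edge (44 mm high), gauge at its right end (107 mm high), three steel ball valves in a row, bonnets 37 mm across, 68 mm high with their lugs. Origin on the bench under the middle stem; y axis along the row towards valve 3, x axis away from the robot, towards the header. Turned up to 0.17 rad
- lever_1 (a joint): lever of valve 1 (1 is rightmost, lowest y; 3 leftmost), rad: 0 fully closed at its stop, lever along manifold +y; 1.571 fully open at its stop, along manifold -x, towards the robot. Grows counter-clockwise from above; stays where left; starts at 0 to 0.2. Its hub nut is 78 mm above the bench
- lever_1_sleeve (a point): middle of the black sleeve on lever 1 (66 mm long, 20 wide, 16 high, spanning 71 to 87 mm above the bench), 85 mm out from the stem axis; moves with the lever. Its y axis points outward along the lever, its x axis against the opening direction. Bare steel strap, 64 to 69 mm above the bench, between stem and sleeve
- stem_1 (a point): vertical turning axis of lever 1, 79 mm above the bench; fixed; stems 150 mm apart. Pushed square at the sleeve's middle every valve takes about 4 N; the stiff one about 8 N from some point of its arc on; in the jammed one the push climbs about 7 N per 0.1 rad beyond a hidden point at 0.5 to 0.9 rad, and it springs back when let go. Any of the three may be any of these
- lever_2 (a joint): lever of valve 2 (1 is rightmost, lowest y; 3 leftmost), rad: 0 fully closed at its stop, lever along manifold +y; 1.571 fully open at its stop, along manifold -x, towards the robot. Grows counter-clockwise from above; stays where left; starts at 0 to 0.2. Its hub nut is 78 mm above the bench
- lever_2_sleeve (a point): middle of the black sleeve on lever 2 (66 mm long, 20 wide, 16 high, spanning 71 to 87 mm above the bench), 85 mm out from the stem axis; moves with the lever. Its y axis points outward along the lever, its x axis against the opening direction. Bare steel strap, 64 to 69 mm above the bench, between stem and sleeve
- stem_2 (a point): vertical turning axis of lever 2, 79 mm above the bench; fixed; stems 150 mm apart. Pushed square at the sleeve's middle every valve takes about 4 N; the stiff one about 8 N from some point of its arc on; in the jammed one the push climbs about 7 N per 0.1 rad beyond a hidden point at 0.5 to 0.9 rad, and it springs back when let go. Any of the three may be any of these
- lever_3 (a joint): lever of valve 3 (1 is rightmost, lowest y; 3 leftmost), rad: 0 fully closed at its stop, lever along manifold +y; 1.571 fully open at its stop, along manifold -x, towards the robot. Grows counter-clockwise from above; stays where left; starts at 0 to 0.2. Its hub nut is 78 mm above the bench
- lever_3_sleeve (a point): middle of the black sleeve on lever 3 (66 mm long, 20 wide, 16 high, spanning 71 to 87 mm above the bench), 85 mm out from the stem axis; moves with the lever. Its y axis points outward along the lever, its x axis against the opening direction. Bare steel strap, 64 to 69 mm above the bench, between stem and sleeve
- stem_3 (a point): vertical turning axis of lever 3, 79 mm above the bench; fixed; stems 150 mm apart. Pushed square at the sleeve's middle every valve takes about 4 N; the stiff one about 8 N from some point of its arc on; in the jammed one the push climbs about 7 N per 0.1 rad beyond a hidden point at 0.5 to 0.9 rad, and it springs back when let go. Any of the three may be any of these
- nut_spare: spare brass hex nut, 29 mm across, 14 mm high, standing loose on the manifold's plate between stems 1 and 2; origin at the centre of its underside; leave alone
- barb_spare: spare brass hose fitting, 26 mm across, 34 mm high, standing loose on the plate between stems 2 and 3; origin at the centre of its underside; leave alone
- module: open electronics module, 110 x 75 x 50 mm, loose on the bench to the left; origin at the centre of its underside; leave alone
- bottle: white plastic bottle, 60 mm across, 135 mm high, standing behind the manifold; origin at the centre of its underside; leave alone
- screwdriver: screwdriver lying on the bench in front of the manifold, to the right; leave alone
- wrench: wrench lying on the bench behind the manifold; leave alone
- bracket: bent sheet aluminium bracket, 80 x 60 x 48 mm, loose in front of the manifold, to the left; leave alone

How it is judged:
On the way:
1. all three levers have been tried: each stands more than 0.4 rad off its closed stop (value of joint each of lever_1, lever_2, lever_3 above 0.4 rad), for 0.2 s.
At the end, for the whole second after the job is handed in: Two levers stand fully open (more than 1.50 rad of 1.571), the remaining one, which can only be the jammed one, stands fully closed (less than 0.06 rad), and all three are at rest (((value of joint lever_1 below 0.06 rad and value of joint each of lever_2, lever_3 above 1.5 rad) or (value of joint lever_2 below 0.06 rad and value of joint each of lever_1, lever_3 above 1.5 rad) or (value of joint lever_3 below 0.06 rad and value of joint each of lever_1, lever_2 above 1.5 rad)) and velocity of joint lever_1 between -0.05 and 0.05 rad/s and velocity of joint lever_2 between -0.05 and 0.05 rad/s and velocity of joint lever_3 between -0.05 and 0.05 rad/s); the robot touches nothing.
It fails at once if a lever is pressed with more than 25 N (contact force between any of the fingers, the arm and lever_1 above 25 N or contact force between any of the fingers, the arm and lever_2 above 25 N or contact force between any of the fingers, the arm and lever_3 above 25 N).
It fails at once if a bystander is displaced by more than 30 mm (distance of any of nut_spare, barb_spare, module, bottle, screwdriver, wrench, bracket from where it was at the start of the episode above 0.03 m).
It also fails if it takes over 72 s, if anything falls off the work surface, if the arm or the gripper's body presses on something with over 40 N, if the wrist force passes 120 N, or if a joint passes its speed limit or range.

## Working session

There is one attempt and no reset: what is moved stays moved. The work goes in short steps, each a Python script; the robot and the scene stay as the last script left them, time stands still between calls to the robot, and variables do not carry over. Pictures are saved under pics/ and viewed, and the job is handed in when it is done.

```bash
ls; mkdir -p pics; python3 - <<'E'
from station import arm, snapshot, camera_info
import cv2
for n in ("scene","side","wrist"):
    cv2.imwrite(f"pics/a_{n}.png",snapshot(n)); print(n,camera_info(n))
print(arm.read_time(),arm.read_tool_pos(),arm.read_eef_rot(),arm.read_ft_force())
E
```

```text
pics
scene {'fx': 405.2262654724385, 'fy': 405.2262654724385, 'cx': 323.57408582877605, 'cy': 203.012103827501, 'R': array([[-0.78411216,  0.62060373,  0.00437423],
       [ 0.40461038,  0.51653074, -0.75464325],
       [-0.47059384, -0.58995509, -0.65612074]]), 't': array([ 0.40337149, -0.19572671,  1.5117168 ])}
side {'fx': 405.2410547329069, 'fy': 405.2410547329069, 'cx': 323.7443819063952, 'cy': 199.23244458176538, 'R': array([[ 0.99231324, -0.12215586,  0.01980839],
       [-0.0495222 , -0.53866915, -0.8410607 ],
       [ 0.11341066,  0.83361471, -0.54057796]]), 't': array([-0.55504808,  0.11954716,  0.97936868])}
wrist {'fx': 317.7202720849468, 'fy': 317.7202720849468, 'cx': 319.18916890750154, 'cy': 200.4348155415405, 'T_tool_cam': array([[ 6.23770539e-04, -2.87282180e-01,  9.57845791e-01,
        -7.05172101e-02],
       [ 9.99999753e-01, -1.30724032e-04, -6.90429582e-04,
        -5.02304776e-04],
       [ 3.23561579e-04,  9.57845986e-01,  2.87282027e-01,
        -7.24054404e-02],
       [ 0.00000000e+00,  0.00000000e+00,  0.00000000e+00,
         1.00000000e+00]])}
0.15 [6.49552763e-01 1.79046213e-05 3.03012439e-01] [ 0.49948462  0.50050357 -0.5004854   0.49952543] [ 0.32608463 -0.28847274  0.4844669 ]
```

View pics/a_scene.png

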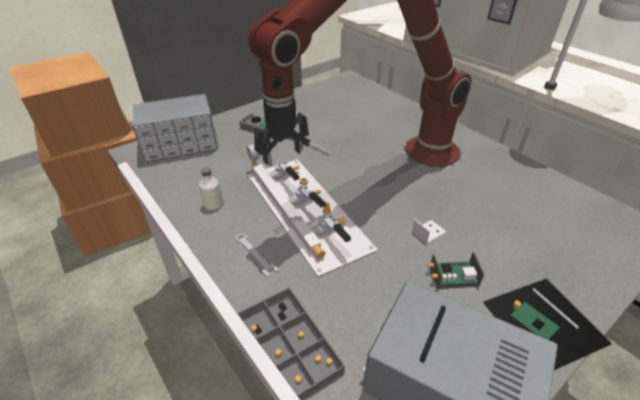

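View pics/a_side.png

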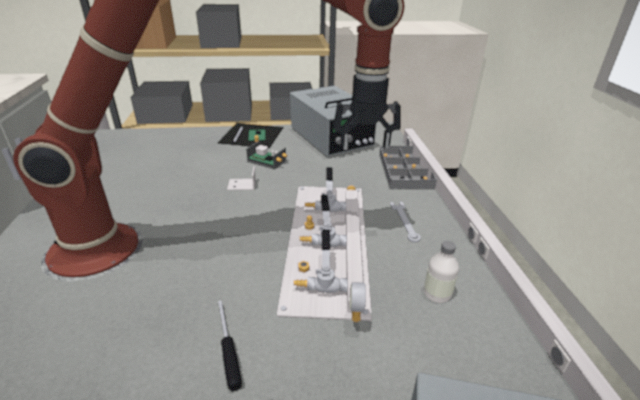

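View pics/a_wrist.png

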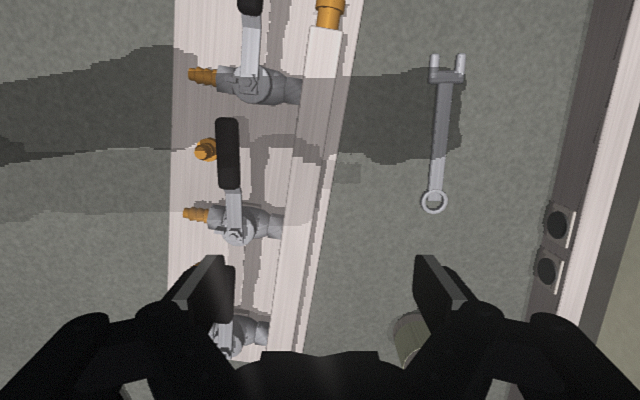

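```bash
cat > h.py <<'E'
import numpy as np
from scipy.spatial.transform import Rotation as Ro
from station import arm, snapshot, camera_info, ticket
def ray(name,px,z,pose=None):
    c=camera_info(name); d=np.array([(px[0]-c['cx'])/c['fx'],(px[1]-c['cy'])/c['fy'],1.])
    if name=='wrist':
        T=np.array(c['T_tool_cam']); p,q=pose; Rt=Ro.from_quat(q).as_matrix()
        o=Rt@T[:3,3]+p; d=Rt@T[:3,:3]@d
    else:
        R=np.array(c['R']);o=-R.T@c['t'];d=R.T@d
    return o+d*(z-o[2])/d[2]
E
python3 - <<'E'
from h import *
import cv2
im=cv2.imread('pics/a_side.png'); cv2.imwrite('pics/a_sidez.png',cv2.resize(im[160:330,270:390],None,fx=5,fy=3.5*1,interpolation=cv2.INTER_CUBIC))
im=cv2.imread('pics/a_wrist.png'); cv2.imwrite('pics/a_wz.png',cv2.resize(im[0:400,160:360],None,fx=4,fy=1.5,interpolation=cv2.INTER_CUBIC)) 
pose=(arm.read_tool_pos(),arm.read_eef_rot())
for n,p in dict(s3=(250,86),s2=(235,235),sl2a=(227,118),sl2b=(231,188)).items(): print(n,ray('wrist',p,.08 if n[1]!='l' else .087,pose))
print(Ro.from_quat(pose[1]).as_matrix().round(3))
E
```

```text
s3 [0.58816546 0.08840359 0.08      ]
s2 [ 0.56438414 -0.05167016  0.08      ]
sl2a [0.56784671 0.06167376 0.087     ]
sl2b [ 0.56628997 -0.00147185  0.087     ]
[[-0.002  1.     0.   ]
 [-0.     0.    -1.   ]
 [-1.    -0.002  0.   ]]
```

View pics/a_sidez.png

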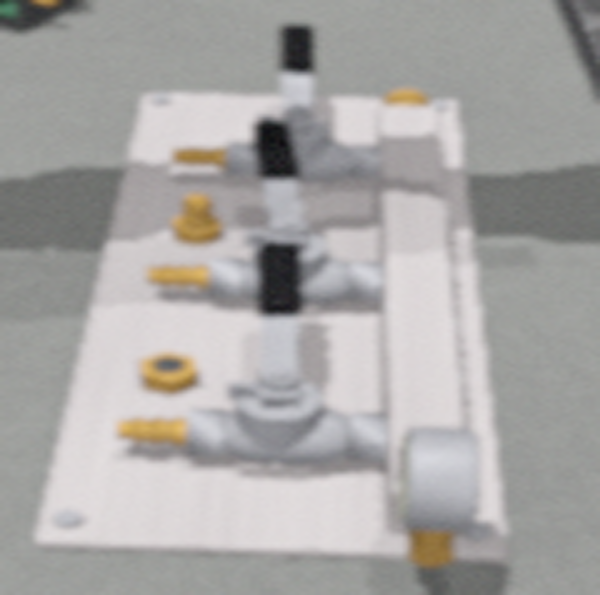

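View pics/a_wz.png

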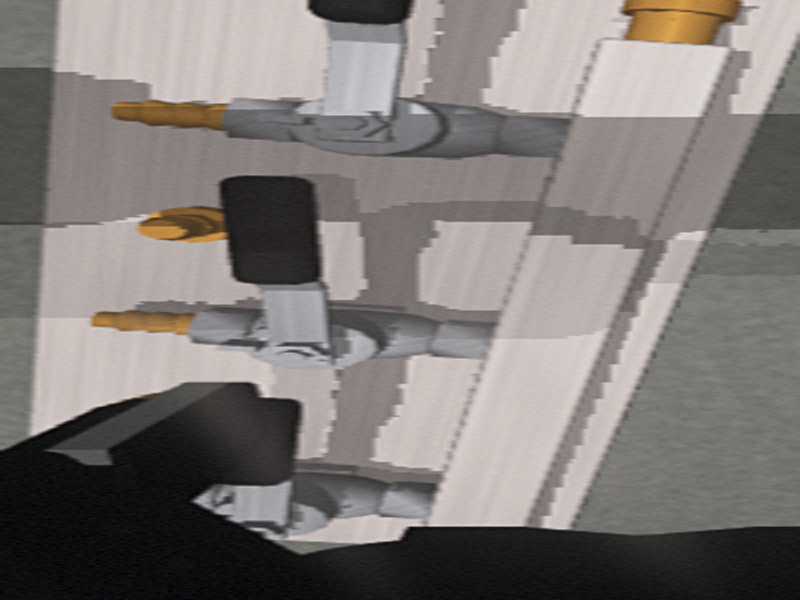

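```bash
python3 - <<'E'
from h import *
import cv2
print(arm.read_time())
arm.move_gripper(0.0,40)
print(arm.read_time())
q=arm.read_eef_rot()
arm.movep([0.60,-0.10,0.30],q)
pose=(arm.read_tool_pos(),arm.read_eef_rot())
im=snapshot('wrist'); cv2.imwrite('pics/b_wrist.png',im); cv2.imwrite('pics/b_side.png',snapshot('side'))
print(arm.read_time(),pose,arm.read_opening(),arm.read_ft_force())
c=camera_info('wrist');T=np.array(c['T_tool_cam'])
for x in (.054,.073,.086):
    p=np.linalg.inv(T)@[x,0,0,1]; print(x,p[0]/p[2]*c['fx']+c['cx'],p[1]/p[2]*c['fy']+c['cy'])
E
```

```text
0.15
0.9167
1.5417 (array([ 0.5996278 , -0.10114422,  0.30028089]), array([ 0.50076908,  0.4993594 , -0.50041779,  0.49945226])) 0.0023567959491296773 [ 0.86368892  0.41111484 -0.2228495 ]
0.054 320.55713242915004 276.6099461663991
0.073 320.42370872811193 256.8933854593882
0.086 320.3488087968109 245.825119244624
```

View pics/b_wrist.png

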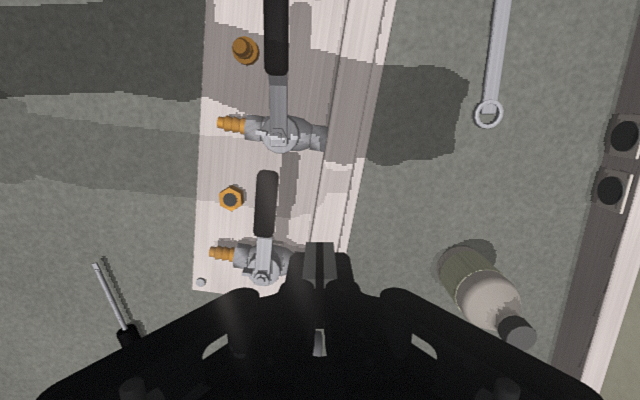

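```bash
python3 - <<'E'
import cv2
im=cv2.imread('pics/b_wrist.png'); cv2.imwrite('pics/b_wz.png',cv2.resize(im[100:300,190:390],None,fx=3,fy=3,interpolation=cv2.INTER_CUBIC))
im=cv2.imread('pics/b_side.png'); cv2.imwrite('pics/b_sz.png',cv2.resize(im[160:330,270:390],None,fx=3.5,fy=3.5,interpolation=cv2.INTER_CUBIC))
E
```

```text
(no output)
```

View pics/b_wz.png

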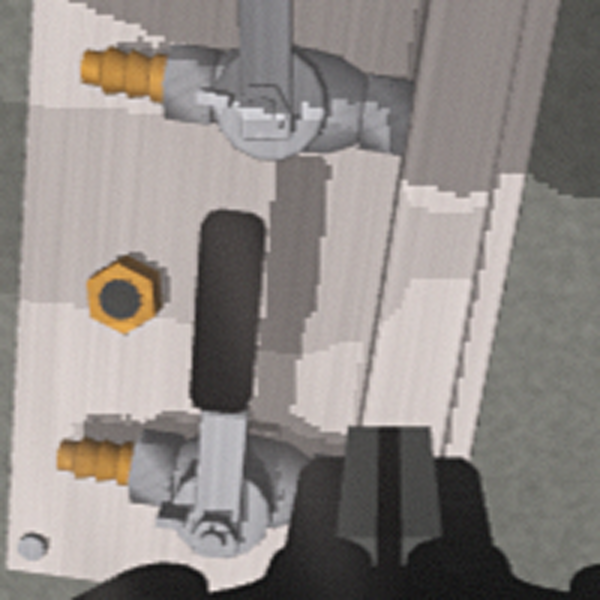

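View pics/b_sz.png

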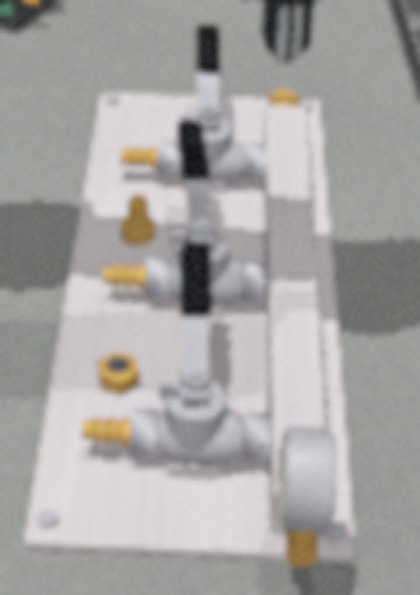

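```bash
python3 - <<'E'
from h import *
pb=(arm.read_tool_pos(),arm.read_eef_rot())
pa=(np.array([.64955,0,.30301]),np.array([0.49948462,0.50050357,-0.5004854,0.49952543]))
R=lambda p,z,P=pb: ray('wrist',p,z,P)[:2].round(4)
s1=R((261.7,277.7),.079);s2=R((278.7,140),.079);s3=R((248,85.3),.079,pa);s2a=R((235.5,234.7),.079,pa)
print(s1,s2,s2a,s3)
y=np.array(s3)-s1; print('yaw',np.arctan2(-y[0],y[1]),np.linalg.norm(y))
f=lambda a,b:(b-a,np.arctan2(-(b-a)[0],(b-a)[1]),np.linalg.norm(b-a))
print('lever1',f(R((263.3,236),.087),R((267.3,171),.087)), R((265.3,203.5),.087))
print('lever2',f(R((231,188),.087,pa),R((227,118),.087,pa)))
print('edge', f(R((193,289),.008),R((205,30),.008)), f(R((319,243),.044),R((352,50),.044)))
print('side edge',f(ray('side',(277,315),.008)[:2],ray('side',(298.6,187.1),.008)[:2]))
sx=lambda u,v:(270+u/3.5,160+v/3.5)
print('side stems',[ray('side',sx(*p),.078)[:2] for p in ((195,383),(200,232),(212,127))])
print('side lev', [ (ray('side',sx(*a),.087)[:2],f(ray('side',sx(*a),.087)[:2],ray('side',sx(*b),.087)[:2])) for a,b in (((196,300),(198,247)),((196,173),(190,123)),((208,70),(206,27)))])
E
```

```text
[ 0.5408 -0.1965] [ 0.5632 -0.056 ] [ 0.5646 -0.0518] [0.5862 0.089 ]
yaw -0.15769886073462613 0.28908720137702393
lever1 (array([0.0067, 0.0637]), np.float64(-0.10479521935475071), np.float64(0.06405138562123383)) [ 0.5497 -0.1138]
lever2 (array([0.0015, 0.0632]), np.float64(-0.023729722145149682), np.float64(0.06321779812679336))
edge (array([0.0461, 0.3029]), np.float64(-0.15103638654478757), np.float64(0.30638802195908377)) (array([0.0306, 0.1974]), np.float64(-0.15379114109841832), np.float64(0.19975765317003502))
side edge (array([0.07761496, 0.48960296]), np.float64(-0.15721804832633832), np.float64(0.4957167976287386))
side stems [array([ 0.53559787, -0.21292808]), array([ 0.55738857, -0.06805258]), array([0.58316418, 0.06075899])]
side lev [(array([ 0.54413134, -0.14912951]), (array([0.00809061, 0.05310264]), np.float64(-0.15119526868547184), np.float64(0.0537154402048376))), (array([ 0.56171313, -0.01162074]), (array([0.0038975 , 0.06521906]), np.float64(-0.05968914391660669), np.float64(0.06533541151331565))), (array([0.58919715, 0.12946323]), (array([0.00781885, 0.07016223]), np.float64(-0.1109816524037591), np.float64(0.0705965501173861)))]
```

```bash
cat >> h.py <<'E'
YAW=-0.1535
ST={1:np.array([.538,-.2045]),2:np.array([.561,-.057]),3:np.array([.5838,.091])}
Q0=Ro.from_quat([0.5,0.5,-0.5,0.5])
def lt(th):
    a=YAW+th; return np.array([-np.sin(a),np.cos(a)]),np.array([-np.cos(a),-np.sin(a)])
def pose(i,th,off,z=.147,r=.085):
    l,t=lt(th); p=ST[i]+r*l-off*t
    # tool z = t : at Q0 tool z=-y (t for a=pi/2)
    q=(Ro.from_euler('z',YAW+th-np.pi/2)*Q0).as_quat()
    return [p[0],p[1],z],q
E
python3 - <<'E'
from h import *
import cv2
p,q=pose(1,0.0,.037,.22)
print(p,arm.ik(p,q))
arm.movep(p,q)
p,q=pose(1,0.0,.037)
arm.line_to(p,ori=q)
print(arm.read_time(),arm.read_tool_pos()-p,arm.read_ft_force())
for k in range(3): print(arm.read_ft_force())
cv2.imwrite('pics/c_wrist.png',snapshot('wrist'))
im=snapshot('side');cv2.imwrite('pics/c_side.png',cv2.resize(im[140:340,240:440],None,fx=3,fy=3,interpolation=cv2.INTER_CUBIC))
E
```

```text
[np.float64(0.5875612758591908), np.float64(-0.12615665353580308), 0.22] [-0.07973009  0.65997874  0.42208885  1.68102574 -0.33405901  0.87264502
 -1.24360263]
3.4083 [ 0.00054313 -0.00033555  0.00063147] [ 0.44019358 -0.60259904  0.10257698]
[ 0.44019358 -0.60259904  0.10257698]
[ 0.44019358 -0.60259904  0.10257698]
[ 0.44019358 -0.60259904  0.10257698]
```

View pics/c_wrist.png

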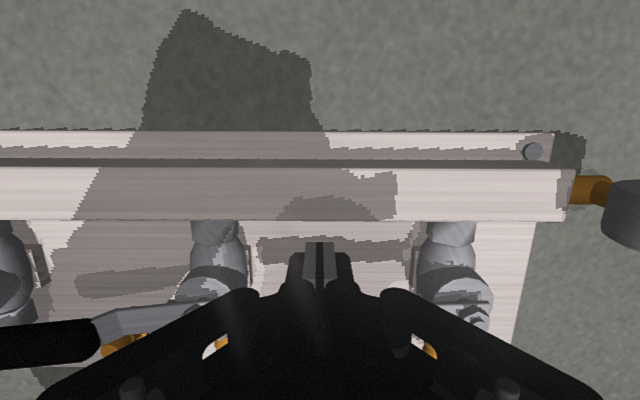

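View pics/c_side.png

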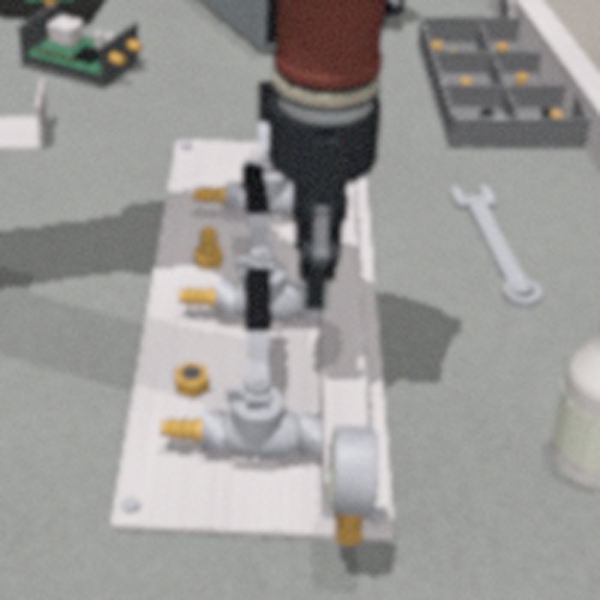

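```bash
python3 - <<'E'
from h import *
p=arm.read_tool_pos(); c=camera_info('side')
for z in (.05,.06,.074,.085):
    X=np.array([p[0],p[1],z]); k=np.array(c['R'])@X+c['t']; print(z, k[0]/k[2]*c['fx']+c['cx'],k[1]/k[2]*c['fy']+c['cy'])
for th in (0,.05):
  l,t=lt(th)
  for r in (.052,.118):
    X=np.append(ST[1]+r*l,.087); k=np.array(c['R'])@X+c['t']; print(th,r, 3*(k[0]/k[2]*c['fx']+c['cx']-240),3*(k[1]/k[2]*c['fy']+c['cy']-140))
E
```

```text
0.05 343.84555965010475 250.92591226946058
0.06 344.05360179584034 247.48059289738717
0.074 344.3490566880363 242.5876590158542
0.085 344.58470657888006 238.6851366155006
0 0.052 261.2392962193161 320.52636069670234
0 0.118 263.33455638407935 264.9485570933839
0.05 0.052 257.5931957663996 320.45615175417106
0.05 0.118 255.55875698264862 264.79681639461
```

```bash
cat >> h.py <<'E'
def push(i,th0,sgn=1,end=1.66,lim=14.,off=.021,v=.05,fine=1.42,tmax=20):
    """sgn=+1 opening (finger behind lever), -1 closing"""
    t0=arm.read_time(); l,t=lt(th0); base=arm.read_ft_force()
    th=th0; log=[]; near=False
    while arm.read_time()-t0<tmax:
        f=(arm.read_ft_force()-base) if True else 0
        l,t=lt(th); fp=-sgn*float(f[:2]@t); p=arm.read_tool_pos()[:2]-ST[i]
        d=p+sgn*off*t; tha=np.arctan2(-d[0],d[1])-YAW
        log.append((round(arm.read_time(),2),round(th,3),round(tha,3),round(fp,1),round(float(f[:2]@l),1),round(float(f[2]),1)))
        if fp>lim or sgn*(end-th)<=0: break
        st=.035
        if sgn*(th-fine)>0: st=.012
        if fp>9 : st=min(st,.02)
        th+=sgn*min(st,abs(end-th))
        q_,o_=pose(i,th,sgn*off); arm.line_to(q_,velocity=v,ori=o_)
    return th,log
E
python3 - <<'E'
from h import *
th,log=push(1,-.19,end=.25)
for r in log: print(*r)
E
```

```text
3.51 -0.19 -0.193 -0.0 0.0 0.0
3.82 -0.155 -0.16 -0.6 0.1 -1.2
4.07 -0.12 -0.122 -0.6 -0.6 0.1
4.32 -0.085 -0.086 -0.1 0.3 -1.1
4.57 -0.05 -0.051 -0.3 -0.8 -0.8
4.82 -0.015 -0.016 0.6 0.9 -0.7
5.07 0.02 0.02 -0.4 0.8 -0.5
5.32 0.055 0.047 0.5 0.1 -1.8
5.57 0.09 0.079 2.2 -0.4 -2.5
5.82 0.125 0.121 2.4 -0.1 -1.3
6.07 0.16 0.16 2.8 1.0 -0.3
6.32 0.195 0.196 2.0 0.1 -0.4
6.57 0.23 0.232 1.8 0.3 1.6
6.82 0.25 0.249 3.6 0.4 1.4
```

```bash
python3 - <<'E'
from h import *
import h
# keep baseline of free air: reuse approximate by patch
th,log=push(1,.25,end=1.62,lim=11)
for r in log[::2]+log[-3:]: print(*r)
E
```

```text
6.82 0.25 0.249 -0.0 0.0 0.0
7.32 0.32 0.323 -2.5 0.3 -0.5
7.82 0.39 0.393 -1.6 0.2 -0.4
8.32 0.46 0.463 -2.0 0.7 -2.0
8.82 0.53 0.533 -0.2 0.4 -1.0
9.32 0.6 0.603 -2.3 1.6 -2.3
9.82 0.67 0.655 1.4 0.9 -3.9
10.32 0.74 0.723 2.6 0.9 -3.7
10.82 0.81 0.793 2.3 0.7 -3.9
11.32 0.88 0.863 2.5 1.1 -3.4
11.82 0.95 0.933 1.9 0.6 -4.2
12.32 1.02 1.003 2.8 0.4 -3.9
12.82 1.09 1.073 3.0 1.2 -2.4
13.32 1.16 1.142 3.0 1.6 -3.3
13.82 1.23 1.212 3.1 0.7 -3.2
14.32 1.3 1.282 3.4 0.6 -2.3
14.82 1.37 1.351 2.5 1.0 -2.1
15.32 1.44 1.421 5.0 0.2 -2.8
15.82 1.464 1.439 4.2 0.6 -3.3
16.32 1.488 1.462 4.0 -0.7 -2.9
16.82 1.512 1.486 5.5 0.0 -2.5
17.32 1.536 1.51 5.4 -0.3 -2.1
17.82 1.56 1.533 4.4 0.2 -1.8
18.32 1.584 1.554 4.8 -0.2 -2.8
18.82 1.608 1.557 8.9 0.8 -2.3
19.32 1.62 1.557 10.2 0.1 -1.6
18.82 1.608 1.557 8.9 0.8 -2.3
19.07 1.62 1.557 9.9 -0.2 -2.1
19.32 1.62 1.557 10.2 0.1 -1.6
```

```bash
cat >> h.py <<'E'
def go(i,th,sgn,from_i,from_th,from_sgn):
    p,q=pose(from_i,from_th,from_sgn*.045); arm.line_to(p,velocity=.1,ori=q)
    p[2]=.185; arm.line_to(p,velocity=.2,ori=q)
    p,q=pose(i,th,sgn*.021,.185); arm.movep(p,q)
    p[2]=.147; arm.line_to(p,velocity=.12,ori=q)
E
python3 - <<'E'
from h import *
import cv2
go(2,-.12,1,1,1.57,1)
im=snapshot('side');cv2.imwrite('pics/d_side.png',cv2.resize(im[140:340,240:440],None,fx=3,fy=3,interpolation=cv2.INTER_CUBIC))
print(arm.read_time())
th,log=push(2,-.12,end=1.40,lim=14,v=.06)
for r in log[::2]+log[-3:]: print(*r)
E
```

```text
22.0083
22.01 -0.12 -0.126 -0.0 0.0 0.0
22.51 -0.05 -0.051 -1.1 0.7 0.3
23.01 0.02 0.019 -0.7 0.1 -0.1
23.51 0.09 0.089 -1.0 1.4 -0.0
24.01 0.16 0.147 1.9 -0.1 -2.1
24.51 0.23 0.229 2.6 0.4 1.5
25.01 0.3 0.301 1.8 0.4 1.1
25.51 0.37 0.372 2.3 -0.7 0.9
26.01 0.44 0.442 1.9 0.3 0.9
26.51 0.51 0.512 2.6 -0.7 0.2
27.01 0.58 0.575 4.0 0.7 -0.9
27.51 0.65 0.623 7.0 -1.0 -4.1
28.01 0.72 0.668 9.3 -1.7 -6.0
28.51 0.76 0.688 13.0 -3.2 -9.4
29.01 0.8 0.713 14.4 -3.9 -10.4
28.51 0.76 0.688 13.0 -3.2 -9.4
28.76 0.78 0.701 14.0 -3.3 -10.6
29.01 0.8 0.713 14.4 -3.9 -10.4
```

View pics/d_side.png

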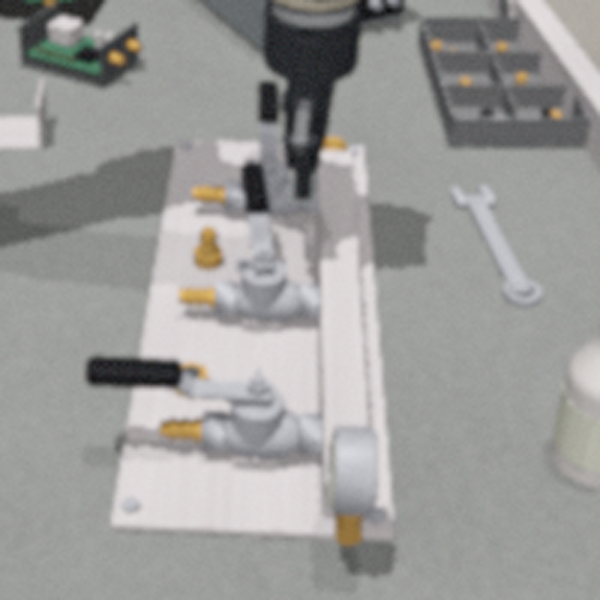

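```bash
python3 - <<'E'
from h import *
import cv2
p,q=pose(2,.6,.021); arm.line_to(p,velocity=.06,ori=q)
go(3,-.12,1,2,.6,1)
im=snapshot('side');cv2.imwrite('pics/e_side.png',cv2.resize(im[140:340,240:440],None,fx=3,fy=3,interpolation=cv2.INTER_CUBIC))
print(arm.read_time())
th,log=push(3,-.12,end=1.62,lim=13,v=.06,fine=1.49)
for r in log[::2]+log[-4:]: print(*r)
im=snapshot('side');cv2.imwrite('pics/e_side.png',cv2.resize(im[140:340,240:440],None,fx=3,fy=3,interpolation=cv2.INTER_CUBIC))
E
```

```text
31.45
31.45 -0.12 -0.128 -0.0 0.0 0.0
31.95 -0.05 -0.051 -0.8 -0.8 0.5
32.45 0.02 0.019 1.1 -1.1 0.1
32.95 0.09 0.083 2.2 -0.8 -0.7
33.45 0.16 0.16 2.3 -1.8 0.6
33.95 0.23 0.23 2.0 -1.2 2.3
34.45 0.3 0.301 2.8 -2.4 1.5
34.95 0.37 0.372 3.0 -2.1 1.5
35.45 0.44 0.442 1.2 -2.2 1.4
35.95 0.51 0.512 2.3 -2.4 0.8
36.45 0.58 0.581 1.7 -2.9 1.2
36.95 0.65 0.651 1.7 -1.8 0.5
37.45 0.72 0.721 1.3 -2.5 1.2
37.95 0.79 0.791 2.3 -1.6 0.3
38.45 0.86 0.861 1.7 -2.3 1.6
38.95 0.93 0.931 1.1 -3.0 1.0
39.45 1.0 1.001 1.6 -2.3 1.0
39.95 1.07 1.071 1.2 -2.3 0.3
40.45 1.14 1.141 1.0 -2.4 0.4
40.95 1.21 1.211 1.3 -1.5 1.3
41.45 1.28 1.281 1.5 -1.2 0.4
41.95 1.35 1.351 1.4 -1.1 0.2
42.45 1.42 1.421 1.8 -2.0 0.7
42.95 1.49 1.492 1.9 -1.7 0.6
43.45 1.537 1.535 2.3 -1.5 0.1
43.95 1.561 1.542 6.2 -2.2 -1.4
44.45 1.585 1.545 8.7 -2.3 -2.3
44.95 1.609 1.547 10.9 -2.2 -3.1
44.45 1.585 1.545 8.7 -2.3 -2.3
44.7 1.597 1.546 9.5 -2.2 -3.3
44.95 1.609 1.547 10.9 -2.2 -3.1
45.2 1.62 1.548 12.5 -2.1 -4.8
```

View pics/e_side.png

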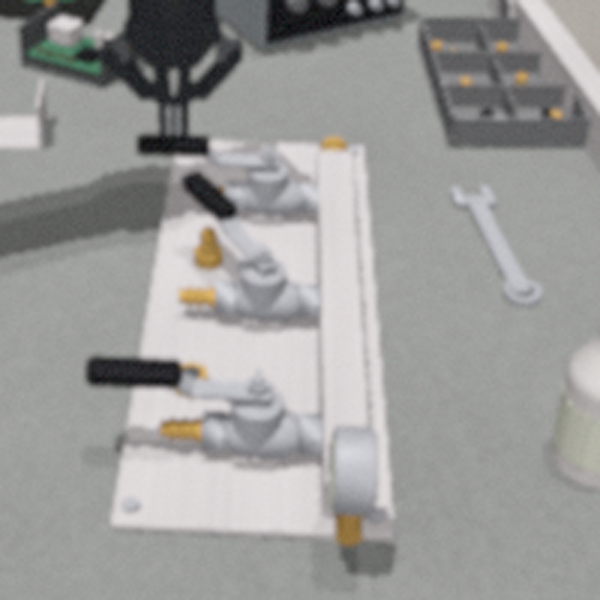

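```bash
python3 - <<'E'
from h import *
import cv2
go(2,.80,-1,3,1.57,1)
print(arm.read_time())
th,log=push(2,.80,sgn=-1,end=-.09,lim=10,v=.06,fine=.06)
for r in log[::2]+log[-4:]: print(*r)
p,q=pose(2,0,-.05); arm.line_to(p,velocity=.1,ori=q)
p[2]=.22; arm.line_to(p,velocity=.2,ori=q)
print(arm.read_time())
P=arm.read_tool_pos(),arm.read_eef_rot();print(P)
im=snapshot('side');cv2.imwrite('pics/f_side.png',cv2.resize(im[140:340,240:440],None,fx=3,fy=3,interpolation=cv2.INTER_CUBIC))
cv2.imwrite('pics/f_wrist.png',snapshot('wrist'))
E
```

```text
47.1417
47.14 0.8 0.792 0.0 0.0 0.0
47.64 0.73 0.727 0.5 1.2 -0.7
48.14 0.66 0.66 1.9 0.9 -0.6
48.64 0.59 0.59 0.2 0.1 0.1
49.14 0.52 0.531 4.0 -0.2 0.1
49.64 0.45 0.451 3.8 -0.3 -0.4
50.14 0.38 0.378 3.1 -0.2 -1.8
50.64 0.31 0.308 3.6 -0.5 -3.1
51.14 0.24 0.238 3.1 1.0 -2.5
51.64 0.17 0.167 3.1 1.4 -1.3
52.14 0.1 0.097 3.3 0.7 -0.5
52.64 0.03 0.028 3.5 0.8 0.2
53.14 0.006 0.006 5.5 1.2 1.7
53.64 -0.018 -0.007 7.6 0.7 3.0
54.14 -0.042 -0.01 9.7 -0.6 6.8
53.64 -0.018 -0.007 7.6 0.7 3.0
53.89 -0.03 -0.009 7.9 0.8 4.8
54.14 -0.042 -0.01 9.7 -0.6 6.8
54.39 -0.054 -0.012 11.2 0.3 6.6
55.3917
(array([0.52510313, 0.03461746, 0.21999163]), array([ 0.70547892, -0.0542565 , -0.70456541, -0.05425223]))
```

View pics/f_side.png

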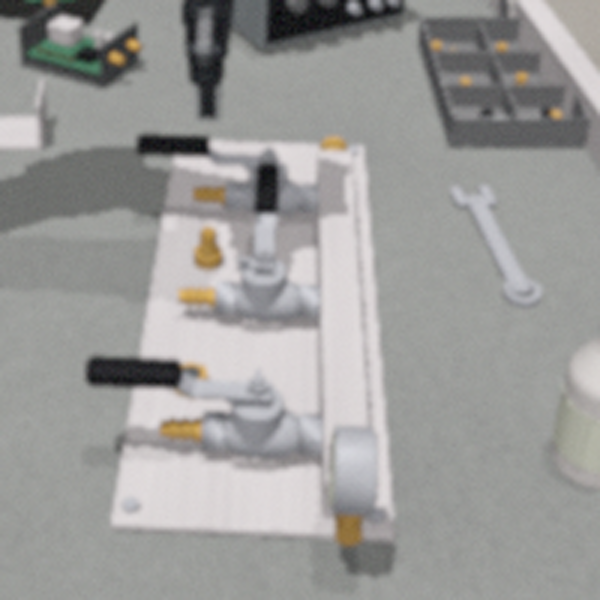

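View pics/f_wrist.png

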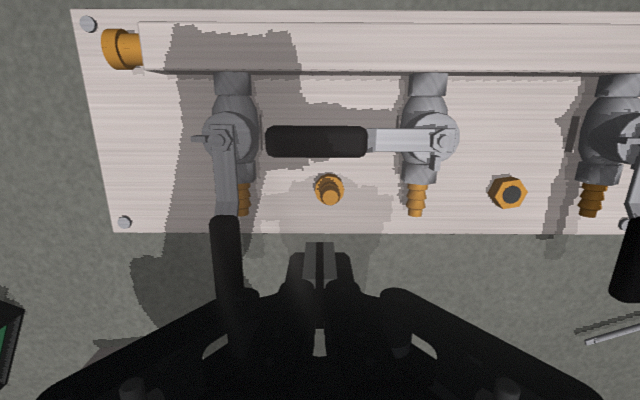

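```bash
python3 - <<'E'
from h import *
print(arm.read_time(),arm.read_ft_force()); print(ticket.finish_job())
E
```

```text
55.4917 [-0.2525087   0.26065231  0.35306173]
the job is handed in; nothing more can be done
None
```

I felt all three valves with closed fingers. Valve 2 is the jammed one and is closed again; valves 1 and 3 are fully open at their stops. The job was handed in at 55.5 s of the 72 s allowed, but it reports no verdict.

| Valve | What the push showed | Left at |
|---|---|---|
| 1 | Stiff but sound: the push rose at about 0.65 rad to roughly 6–8 N and then held level | Open, stopped at about 1.56 rad |
| 2 | Jammed: the push climbed steadily from about 0.58 rad to about 14 N at 0.71 rad, where I stopped; the lever sprang back when released | Closed, at about −0.01 rad |
| 3 | Sound: the push stayed at about 2 N all the way | Open, stopped at about 1.55 rad |

- **Forces:** the highest steady total I read was about 18 N, on lever 2, including the vertical part. I read forces only between steps, not during the motion. For the second part of lever 1's opening I zeroed the force while already in contact, so I added about 3.6 N back to those readings.
- **Lever angles:** they come from the finger position. Estimated stem positions leave an error of about 0.02 rad. At each end I kept pushing until the lever stopped moving and the force rose.
- **Last pictures:** levers 1 and 3 stand square to the header and lever 2 parallel to it. The bystanders in view look undisturbed, and the arm is clear, reading about 0.5 N.
- **Disagreement:** the wrist camera put the stems about 4% too close together. I scaled its measurements to match, and they then agreed with the side camera and with where the finger first touched the levers.

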